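# Draw the glass slab out of its dock and lay it in the tray

### The arm

A 6-joint arm with a two-finger parallel gripper is mounted at the origin on the work surface. World frame = base frame: x ahead of the robot, y to its left, z up, the work surface at z = 0. Lengths are in m, angles in degrees, forces in N, time in s.
With the tool pointing down it reaches from about 0.25 to 0.725 m from the base axis. Payload 9.7 kg.
Tool frame: the origin (TCP) lies where the fingers leave the gripper's body, on its centre line; the fingertips stand 73 mm ahead of it and the grasp point (between the pads) lies 54 mm ahead of it; y points along the fingers, x is the direction in which the jaws open and shut, and the axes are right-handed (so a half turn about y gives the same grasp; the last joint's range is limited). The gripper opens to 85 mm and grips with 20 to 120 N. Pads are 22 mm wide; open, the fingers measure 114 mm over their backs; the gripper's body (76 mm by 85 mm) begins 54 mm behind the grasp point. The pads swing forward as they close: fully open they stand 13 mm farther back than shut.
Start: joints at [72.651, 4.979, 10.078, 95.1, 0, 90], TCP at [0.164, 0.525, 0.304] pointing down, gripper open.
Joint ranges: [-179.16, 179.16], [-48.56, 103.87], [-65.8, 70.77], [-126.05, 130.52], [-82.76, 87.17], [-180, 180]. Speed limits (degrees/s): [127.2, 127.2, 147.25, 180, 180, 180].

### API

Orientations are given as [roll, pitch, yaw] about the fixed x, y, z axes, in that order (R = Rz(yaw) Ry(pitch) Rx(roll)).
In Python, from workcell import sensors, imaging, bot, models gives the robot as it stands.
- The arm moves only by the tool arm_command, never from a script. Its argument "rows" is one flat list of numbers, 7 for each row, row after row: the shift along the tool's x, y, z in cm, then the turn, a rotation vector about the tool's x, y, z in degrees, then the gripper's target within -1 to 1 (fully open at 1, half-way at 0, shut at -1). A call has 1 to 12 rows; each row is the pose to reach, as a shift and turn from the pose commanded when the call began, along the tool's axes at that moment; what a row does not reach only later rows make up. A row lasts 1/12 s, in which the tool goes at most 41.7 mm and 7.16 degrees, less where a joint would pass 70% of its speed; a pose out of reach is approached as far as the arm can. A call with a gripper value outside its range is refused whole. The fingers move at their own pace and stop on an object; "force" is the grip in N (left out, the last holds). Time passes only in rows, so rows that repeat a pose let the fingers close. It gives the time, the measured TCP pose, the force and the opening at its end, in the units of the state.
- sensors.get_obs(): the state, without advancing time (a new reading comes with each control period).
- imaging.camera(name): name is "scene" or "top" or "wrist"; returns a dict with "pixels" (420x560x3 uint8, blue, green, red), "z_map" (420x560 float32, m along the optical axis (not along the pixel's ray), 0 where there is no reading), "camera_matrix" (3x3 intrinsics, pixels), "world_from_camera" (4x4, takes a point from camera to world coordinates). Camera axes: x right, y up, looking along -z (the intrinsics and any distortion apply to the point x, -y, -z); pixel columns grow to the right and rows downward; lengths in m; the calibration is good to about 2 mm. A picture is of the moment at which its call begins.
- bot.job_done(): hands the job in, once; it reports no verdict.
Trained networks look in the newest picture that a camera, given by its name, has taken for a name from the list of things; names that differ only in an ending like _2 or _b are one class to them, and where a whole thing is asked for, a point or a joint stands for the part that bears it (a point fixed in the world has none). Each returns a list of dicts, best first, with "conf" (0 to 1); they miss things now and then, are a little off and sometimes report something else, mostly with a low value. They report only what shows in the picture. A call takes as long as a camera call. They do not tell look-alikes from the thing itself.
- models.search_frame(thing, camera): "extent" ([centre column, centre row, width, height] in pixels, round what is visible of it).
- models.spot_point(thing, camera): "location" ([column, row] in pixels: a listed point, or the origin of a listed thing).
The state is a dict: "time": time; "q": joint angles; "qd": joint speeds; "joint_efforts": joint torques, N m; "ee_pos": TCP position; "tcp_rot": TCP orientation; "wrist_force": force on the tool from outside, world axes, zero at the start; "torque": the same for the moment, N m; "opening": finger opening in m.
Only numpy, scipy, OpenCV 4.12 (cv2) and the standard library are available. Lean on these libraries where they do the work, as an engineer would, in place of code of your own. Each camera call takes 0.05 s, during which the arm holds its last target.

### The job

The white glass slab is parked flat under the low steel shelf of its dock, where a spring holds it and its sides cannot be gripped. Press down on its exposed top and drag it back by friction, out along the tongue, until well over half of its length is clear of the channel, pressing gently enough that the glass does not crack (it cracks at about 30 N). Then pick it up by its long sides, lay it down flat inside the steel tray without dropping it, let go, and leave the jar, cup and pot where they stand.

Things in the scene. Friction and masses are not known exactly. Their poses are not given: they have to be found in the camera images.
- dock: Grey plastic dock, fixed. Origin on the worktop under the channel's centre line; +x runs under the shelf, -x out along the open tongue, z up. Its floor is a springy leaf, top 22 mm above the worktop at rest: x = -170 to -45 a free tongue 38 mm wide, 6 thick, then to +132 the floor of a channel 54 mm wide between 12 mm cheeks, tops 30 mm above the worktop. Rear wall at x = +132.
- channel_mouth (a point): Middle of the channel's open end, 45 mm towards -x from the dock's origin, 22 mm above the worktop (a fixed point): here the cheeks end and the tongue begins, where the slab's sides are free. The leaf flexes down about its rear end: some 24 N per mm when pressed at the dock's origin, softening to about 6 N per mm pressed 120 mm farther out.
- shelf_edge (a point): Middle of the front edge of the steel shelf, on its top face, 30 mm towards +x from the dock's origin and 54 mm above the worktop. The shelf is 90 mm wide and 4 mm thick and covers the channel from here to the rear wall.
- roller (a point): Where a sprung steel roller under the shelf pushes down on the slab's top with about 5 N, at dock x = +46 mm, 32 mm above the worktop. Dragging takes about 1.5 N plus an eighth of the press force: a fingertip press of 10 to 20 N kept up all along drags, a lighter one may slip.
- slab: White opal-glass slab, 140 (x) by 50 (y) by 10 mm thick, about 0.18 kg, smooth. Origin at the centre of its underside. At the start it lies on the dock's floor, x along the dock's x, its centre 36 to 50 mm towards +x from the dock's origin; its top is 2 mm above the cheeks and 50 to 64 mm of it shows in front of the shelf. It cracks if pressed with over about 30 N or dropped.
- tray: Open stainless steel tray, fixed to the worktop, 240 mm (x) by 170 mm (y) outside, 14 mm high with 3 mm walls and floor. Origin at the centre of its underside, z up.
- jar: Bystander: closed amber jar with black cap, 52 mm across, 75 mm high, origin at the centre of its underside.
- cup: Bystander: small glass cup, 44 mm across, 45 mm high, origin at the centre of its underside.
- pot: Bystander: round steel pot with knobbed lid, 84 mm across, 72 mm high, origin at the centre of its underside.
Not all that is in view belongs to the job. Of the things shaped like the slab, the white one is meant.

How it is judged:
By the outcome, as a careful person would: the job done as asked, in the order asked, and still so for the second after the job is handed in, with the robot touching nothing.
It also fails if it takes over 64 s, if anything falls off the work surface, if the arm or the gripper's body presses on something with over 40 N, if the wrist force passes 120 N, or if a joint passes its speed limit or range.

## Working session

There is one attempt and no reset: what is moved stays moved. The work goes in short steps, Python scripts to look and compute and a tool call to move; the robot and the scene stay as the last step left them, time stands still between calls to the robot, and variables do not carry over. Pictures are saved under pics/ and viewed, and the job is handed in when it is done.

Besides the shell and the picture viewer there is one more tool, called after "Request:" as name(argument=value, ...), one argument or row to a line, values as JSON. arm_command: Moves the arm, as the interface text tells. Its arguments: {"type":"object","properties":{"rows":{"type":"array","items":{"type":"number"}},"force":{"type":"number"}},"required":["rows"]}

```bash
mkdir -p pics; cat > h.py <<'E'
import numpy as np, cv2
from workcell import sensors, imaging, bot, models
from scipy.spatial.transform import Rotation as R
def cam(n,f=None):
    c=imaging.camera(n)
    if f: cv2.imwrite('pics/'+f,c['pixels'])
    return c
def ray(c,u,v):
    K=c['camera_matrix'];T=np.array(c['world_from_camera'])
    d=np.array([(u-K[0][2])/K[0][0],-(v-K[1][2])/K[1][1],-1.0])
    return T[:3,3],T[:3,:3]@d
def at_z(c,u,v,z):
    o,d=ray(c,u,v);return o+d*(z-o[2])/d[2]
def at_depth(c,u,v):
    o,d=ray(c,u,v);return o+d*c['z_map'][int(round(v)),int(round(u))]
def proj(c,p):
    K=np.array(c['camera_matrix']);T=np.array(c['world_from_camera'])
    q=T[:3,:3].T@(np.array(p)-T[:3,3]);q=q/-q[2]
    return K[0,0]*q[0]+K[0,2],-K[1,1]*q[1]+K[1,2]
E
python3 - <<'E'
from h import *
np.set_printoptions(precision=4,suppress=True)
print(sensors.get_obs())
for n in ['top','scene']:
    c=cam(n,n+'0.png')
    print(n,np.array(c['camera_matrix']),np.array(c['world_from_camera']), c.keys())
    for t in ['dock','slab','tray','jar','cup','pot','channel_mouth','shelf_edge','roller']:
        for r in models.spot_point(t,n)[:3]:
            u,v=r['location']; print(t,round(r['conf'],2),np.round([u,v]), at_depth(c,u,v) if 0<=u<560 and 0<=v<420 else '')
E
```

```text
{'time': 0.0, 'q': array([72.6511,  5.0126, 10.0343, 95.0995,  0.0021, 90.0008]), 'qd': array([-0.0091, -0.0373, -0.0042, -0.0244, -0.1469, -0.0153]), 'joint_efforts': array([  0.0005, -52.0393,  46.4798,   0.0165,   0.    ,   0.    ]), 'ee_pos': array([0.164 , 0.5249, 0.3032]), 'tcp_rot': array([-89.9979,   0.0779,  72.6502]), 'wrist_force': array([ 0.1022, -0.3834,  0.2636]), 'torque': array([-0.0243,  0.0026,  0.016 ]), 'opening': 0.08542375482278787}
top [[419.0353   0.     285.4527]
 [  0.     419.0353 206.2679]
 [  0.       0.       1.    ]] [[-0.0128  0.9848 -0.1731  0.4768]
 [-0.9999 -0.0121  0.0048  0.1103]
 [ 0.0026  0.1731  0.9849  0.8534]
 [ 0.      0.      0.      1.    ]] dict_keys(['pixels', 'z_map', 'camera_matrix', 'world_from_camera'])
dock 0.95 [250. 213.] [0.6084 0.1773 0.0337]
slab 0.92 [184. 319.] [0.4049 0.3057 0.0117]
slab 0.72 [325. 252.] [0.5307 0.028  0.0131]
slab 0.72 [166. 184.] [0.6738 0.351  0.0099]
tray 0.64 [430. 230.] [ 0.573  -0.1892  0.0023]
jar 0.56 [324. 138.] [0.7548 0.0267 0.0514]
cup 0.76 [336. 181.] [0.6769 0.0004 0.0066]
pot 0.79 [129. 253.]
[... 392 characters left out ...]
38]
 [ 0.017   0.7406  0.6718  0.8409]
 [ 0.      0.      0.      1.    ]] dict_keys(['pixels', 'z_map', 'camera_matrix', 'world_from_camera'])
dock 0.58 [303. 246.] [0.6722 0.1868 0.0538]
dock 0.54 [302. 249.] [0.6793 0.1847 0.0502]
slab 0.85 [351. 195.] [0.4157 0.3128 0.0077]
slab 0.68 [367. 265.] [0.6764 0.3431 0.0071]
slab 0.57 [242. 219.] [0.5463 0.0253 0.0077]
tray 0.95 [155. 224.] [ 0.5826 -0.1979  0.0028]
jar 0.94 [226. 296.] [0.8048 0.025  0.015 ]
cup 0.81 [229. 255.] [0.6891 0.0153 0.0221]
pot 0.65 [395. 229.] [0.5685 0.414  0.0316]
channel_mouth 0.73 [303. 225.] [0.5669 0.1848 0.0207]
shelf_edge 0.72 [302. 237.] [0.6201 0.1843 0.0299]
roller 0.63 [301. 252.] [0.6908 0.1832 0.054 ]
```

View pics/top0.png

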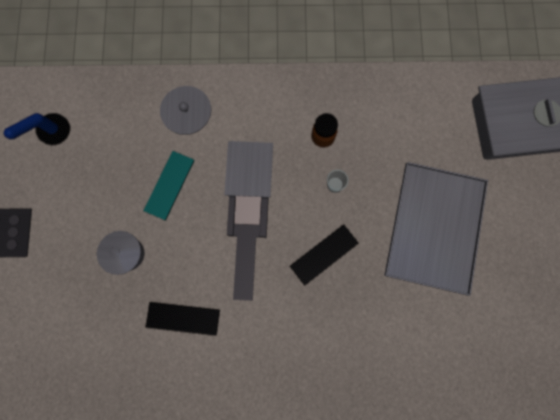

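View pics/scene0.png

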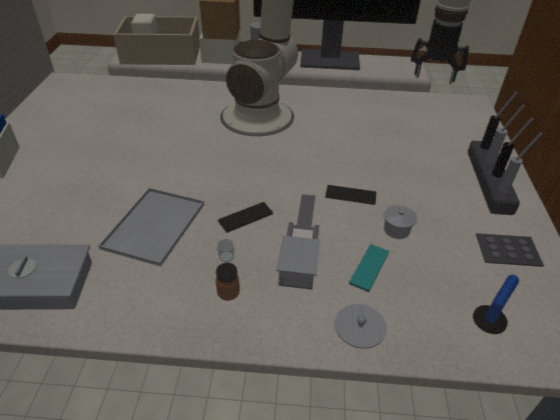

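The top view shows the white slab at about (247,210), in front of the shelf (227-273, 142-195), with the tongue running down to (244,300). The tray is at (436,228), and the black and teal slabs are decoys. Next I measure the dock, slab and tray edges precisely.

```bash
python3 - <<'E'
from h import *
np.set_printoptions(precision=4,suppress=True)
c=cam('top')
im=c['pixels']; 
crop=im[130:310,200:300]; cv2.imwrite('pics/topcrop.png',cv2.convertScaleAbs(cv2.resize(crop[:,:],None,fx=5,fy=3.3*0+3.3,interpolation=cv2.INTER_CUBIC),alpha=1.6))
# point cloud
H,W=c['z_map'].shape
vv,uu=np.mgrid[0:H,0:W]
K=c['camera_matrix'];T=c['world_from_camera'];z=c['z_map']
P=np.stack([(uu-K[0,2])/K[0,0]*z,-(vv-K[1,2])/K[1,1]*z,-z],-1)@T[:3,:3].T+T[:3,3]
np.save('P.npy',P)
def rect(m,name):
    n,l,s,ce=cv2.connectedComponentsWithStats(m.astype(np.uint8))
    for i in range(1,n):
        if s[i,4]>150:
            p=P[l==i]; r=cv2.minAreaRect((p[:,:2]*1000).astype(np.float32)); print(name,s[i],'z',np.median(p[:,2]).round(4),r)
print('table z',np.median(P[350:,300:500,2]))
roi=np.zeros((H,W),bool);roi[130:310,215:285]=1
rect(roi&(P[...,2]>.045),'shelf')
rect(roi&(P[...,2]>.013)&(P[...,2]<.045),'low')
rng=im.astype(int)
rect(roi&(rng.min(-1)>105),'white')
print(im[210,247],im[280,244],im[170,250],im[225,232])
for v in range(135,305,6): print(v,P[v,247,[0,2]], im[v,247])
for u in range(222,276,2): print(u,P[210,u,[1,2]],im[210,u],P[270,u,[1,2]])
E
```

```text
table z 0.0003689332017479674
shelf [ 224  141   49   57 2506] z 0.0539 ((613.108642578125, 172.23228454589844), (281.6217041015625, 102.03338623046875), 4.522784233093262)
low [ 227  196   42  105 2822] z 0.0237 ((542.785400390625, 186.32666015625), (78.00035095214844, 206.88885498046875), 86.77349853515625)
white [236 197  24  27 606] z 0.032 ((556.8349609375, 164.19252014160156), (184.21522521972656, 57.823448181152344), 16.529102325439453)
[118 119 132] [64 60 64] [90 84 87] [51 48 51]
135 [ 0.7824 -0.0014] [ 94  98 107]
141 [0.7684 0.0006] [ 94  96 103]
147 [0.7377 0.0538] [89 84 86]
153 [0.7258 0.0524] [89 85 86]
159 [0.7135 0.0524] [89 84 86]
165 [0.7004 0.0552] [89 84 86]
171 [0.6879 0.0564] [90 85 87]
177 [0.6758 0.0567] [91 85 87]
183 [0.6649 0.0519] [91 86 88]
189 [0.6528 0.0522] [92 87 89]
195 [0.6403 0.0546] [93 90 94]
201 [0.633  0.0307] [118 120 133]
207 [0.6205 0.0324] [118 120 132]
213 [0.6082 0.0338] [119 121 133]
219 [0.5966 0.0312] [119 121 133]
225 [0.5859 0.0216] [62 59 63]
231 [0.5739 0.0212] [60 57 60]
237 [0.5618 0.0216] [61 57 60]
243 [0.5499 0.0209] [61 57 
[... 959 characters left out ...]
24]
248 [0.181  0.0292] [119 121 133] [0.1811 0.024 ]
250 [0.1767 0.0334] [120 121 133] [0.1773 0.0228]
252 [0.1728 0.0324] [121 122 134] [0.1735 0.0223]
254 [0.1689 0.031 ] [120 122 134] [0.1699 0.0173]
256 [0.1648 0.0328] [120 122 134] [ 0.1672 -0.0018]
258 [0.1607 0.0348] [118 120 132] [ 0.1631 -0.0001]
260 [0.1572 0.0274] [77 76 83] [ 0.1592 -0.002 ]
262 [0.1531 0.029 ] [57 54 57] [0.155  0.0002]
264 [0.1492 0.0277] [60 56 59] [0.151  0.0005]
266 [0.1452 0.029 ] [56 53 56] [ 0.147  -0.0008]
268 [0.1422 0.0005] [81 85 93] [0.1429 0.0002]
270 [0.1381 0.0011] [100 105 114] [0.1389 0.0013]
272 [ 0.134  -0.0018] [ 99 104 113] [0.1348 0.0011]
274 [ 0.1299 -0.0014] [ 97 102 111] [0.1308 0.0025]
```

View pics/topcrop.png

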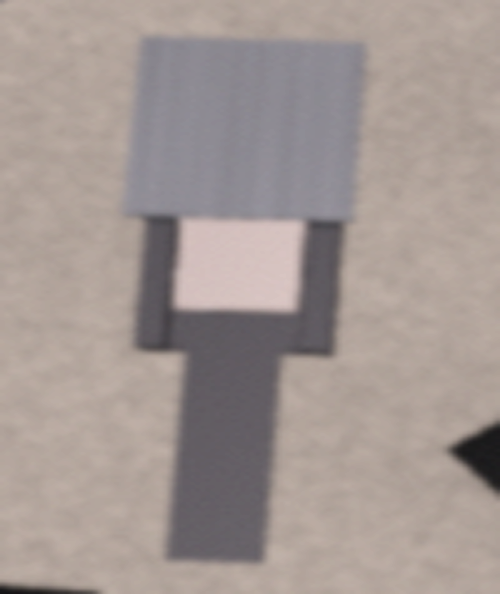

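```bash
python3 - <<'E'
from h import *
np.set_printoptions(precision=4,suppress=True)
c=cam('top'); im=c['pixels']; g=im.mean(-1)
def edge(line,a,b):
    # subpixel location of max abs gradient in [a,b]
    d=np.abs(np.gradient(line))[a:b]; i=np.arange(a,b); w=np.where(d>.4*d.max(),d,0); return (w*i).sum()/w.sum()
L=[]
for v in range(245,296,3):
    a=edge(cv2.GaussianBlur(g,(3,3),0)[v],225,244);b=edge(cv2.GaussianBlur(g,(3,3),0)[v],247,266)
    A=at_z(c,a,v,.022);B=at_z(c,b,v,.022);L.append([*((A+B)/2)[:2],np.linalg.norm(A-B)])
L=np.array(L);print('tongue w',L[:,2].mean());k=np.polyfit(L[:,0],L[:,1],1);print(k,np.degrees(np.arctan(k[0])))
S=[]
for v in range(200,220,2):
    a=edge(g[v],232,240);b=edge(g[v],255,263)
    A=at_z(c,a,v,.032);B=at_z(c,b,v,.032);S.append([*((A+B)/2)[:2],np.linalg.norm(A-B)])
S=np.array(S);k2=np.polyfit(S[:,0],S[:,1],1);print('slab',S.mean(0),k2,np.degrees(np.arctan(k2[0])), 'tongue line here',np.polyval(k,S[:,0].mean()))
C=[]
for v in range(202,233,3):
    a=edge(g[v],224,232);b=edge(g[v],263,274)
    A=at_z(c,a,v,.03);B=at_z(c,b,v,.03);C.append([*((A+B)/2)[:2],np.linalg.norm(A-B)])
C=np.array(C);kc=np.polyfit(C[:,0],C[:,1],1);print('cheeks',C.mean(0),kc,np.degrees(np.arctan(kc[0])),np.polyval(k,C[:,0].mean()))
ve=edge(g[:,240:255].mean(1),290,306);print('tongue end',at_z(c,244,ve,.022))
ve=edge(g[:,242:255].mean(1),219,230);print('slab front',at_z(c,248,ve,.032))
ve=edge(g[:,242:255].mean(1),191,201);print('shelf edge',at_z(c,249,ve,.054))
ve=edge(g[:,229:233].mean(1),230,241);print('cheek end',at_z(c,231,ve,.03))
ve=edge(g[:,264:266].mean(1),230,241);print('cheek end',at_z(c,265,ve,.03))
ve=edge(g[:,232:268].mean(1),135,150);print('shelf rear',at_z(c,250,ve,.054))
# tray
P=np.load('P.npy')
m=np.zeros(g.shape,np.uint8)
z=P[...,2]; 
for thing in ['tray']:
    e=models.search_frame(thing,'top')[0];print(e)
cv2.imwrite('pics/tray.png',cv2.resize(im[150:305,370:500],None,fx=4,fy=3.8,interpolation=cv2.INTER_CUBIC))
for t in ['jar','cup','pot']:
    print(t,models.search_frame(t,'top')[:1])
E
```

```text
tongue w 0.038588969125401155
[-0.0546  0.2158] -3.1273711672075173
slab [0.6166 0.1821 0.0491] [-0.0596  0.2189] -3.4112544117373957 tongue line here 0.1821305621417134
cheeks [0.6008 0.1822 0.0799] [-0.0531  0.2141] -3.039650573858381 0.18298980896852138
tongue end [0.4395 0.1889 0.022 ]
slab front [0.5874 0.1807 0.032 ]
shelf edge [0.6381 0.177  0.054 ]
cheek end [0.5631 0.2143 0.03  ]
cheek end [0.5589 0.1473 0.03  ]
shelf rear [0.7499 0.1753 0.054 ]
{'extent': [436.5, 229.8, 104.8, 130.7], 'conf': 0.7}
jar [{'extent': [324.5, 131.7, 25.0, 37.8], 'conf': 0.86}]
cup [{'extent': [336.2, 181.9, 26.5, 24.7], 'conf': 0.91}]
pot [{'extent': [121.1, 251.7, 45.2, 41.8], 'conf': 0.94}]
```

View pics/tray.png

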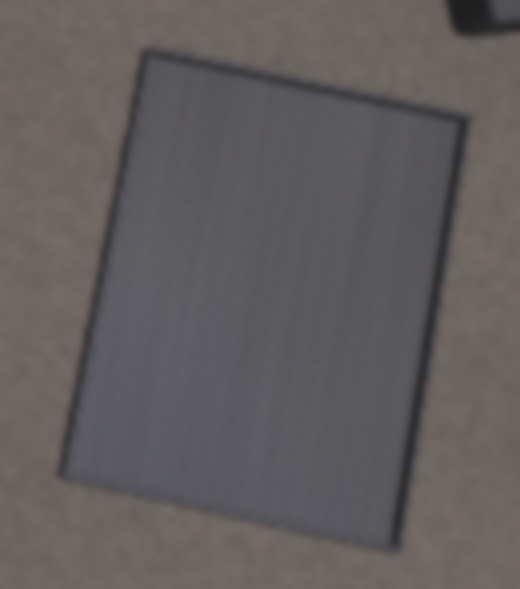

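Dock yaw is about -3.1° with its origin near (0.608, 0.183). The slab's front edge is at dock x of about -20 mm. In the tray crop the corners map to top pixels (406,163), (487,181), (469,294) and (385,275). Moving above the press point with the fingers shut.

Request:
arm_command(
  rows=[-4.8, 0, -13.2, 0, -3.5, 0, -1, -9.7, 0, -26.4, 0, -7.1, 0, -1, -14.5, 0, -39.6, 0, -10.7, 0, -1, -19.4, 0, -52.8, 0, -14.25, 0, -1, -19.4, 0, -52.8, 0, -14.25, 0, -1, -19.4, 0, -52.8, 0, -14.25, 0, -1, -19.4, 0, -52.8, 0, -14.25, 0, -1, -19.4, 0, -52.8, 0, -14.25, 0, -1, -19.4, 0, -52.8, 0, -14.25, 0, -1, -19.4, 0, -52.8, 0, -14.25, 0, -1, -19.4, 0, -52.8, 0, -14.25, 0, -1, -19.4, 0, -52.8, 0, -14.25, 0, -1],
  force=40,
)

```text
time: 2.3
ee_pos: [0.5619, 0.2187, 0.304]
tcp_rot: [-90.0, -0.0, 86.9]
wrist_force: [0.9, 0.9, 0.3]
opening: -0.0002
```

```bash
python3 - <<'E'
from h import *
np.set_printoptions(precision=4,suppress=True)
o=sensors.get_obs(); print(o)
c=imaging.camera('top')
q=[at_z(c,u,v,.014) for u,v in [(406.2,163.2),(486.7,181),(469.5,294.2),(385.5,275.5)]]
q=np.array(q);print(q,q.mean(0)); e=q[0]-q[3];f=q[1]-q[2];print(np.linalg.norm(e),np.linalg.norm(f),np.degrees(np.arctan2(e[1],e[0])),np.degrees(np.arctan2(f[1],f[0])),np.linalg.norm(q[0]-q[1]))
E
```

```text
{'time': 2.3, 'q': array([21.2679, 12.4799, 18.5232, 96.0233,  0.0035, 24.3774]), 'qd': array([-41.6063,  35.8364,  41.5421,   5.3928,   0.1384, -41.5523]), 'joint_efforts': array([  3.2025, -65.9749,  41.3165,   0.147 ,  -0.1477,   1.1292]), 'ee_pos': array([0.5619, 0.2187, 0.304 ]), 'tcp_rot': array([-90.0168,  -0.0114,  86.8905]), 'wrist_force': array([0.9288, 0.8706, 0.3056]), 'torque': array([ 0.1167, -0.0001,  0.02  ]), 'opening': -0.0002378138769615839}
[[ 0.7118 -0.1453  0.014 ]
 [ 0.672  -0.3087  0.014 ]
 [ 0.4445 -0.253   0.014 ]
 [ 0.4828 -0.0899  0.014 ]] [ 0.5778 -0.1992  0.014 ]
0.23561244424829106 0.23420105488748943 -13.591256904282469 -13.764526394906555 0.16823686153711878
```

Request:
arm_command(
  rows=[-1.7, 0, -2.5, 0, 0, 0, -1, -3.3, 0, -5.0, 0, 0, 0, -1, -3.3, 3, -5.0, 0, 0, 0, -1, -3.3, 6.5, -5.0, 0, 0, 0, -1, -3.3, 10, -5.0, 0, 0, 0, -1, -3.3, 13.5, -5.0, 0, 0, 0, -1, -3.3, 15.5, -5.0, 0, 0, 0, -1, -3.3, 15.5, -5.0, 0, 0, 0, -1, -3.3, 15.5, -5.0, 0, 0, 0, -1],
)

```text
time: 3.1
ee_pos: [0.6082, 0.1847, 0.1484]
tcp_rot: [-89.9, 0.0, 86.9]
wrist_force: [0.1, -0.6, 1.2]
opening: 0.0002
```

```bash
python3 - <<'E'
from h import *
np.set_printoptions(precision=4,suppress=True)
o=sensors.get_obs(); print(o['time'],o['q'],o['ee_pos'],o['tcp_rot'],o['wrist_force'])
cam('wrist','w1.png')
E
```

```text
3.1 [16.8934 16.5289  6.1862 79.7698  0.0002 19.9903] [0.6082 0.1847 0.1484] [-89.8942   0.0382  86.9031] [ 0.0949 -0.5997  1.18  ]
```

View pics/w1.png

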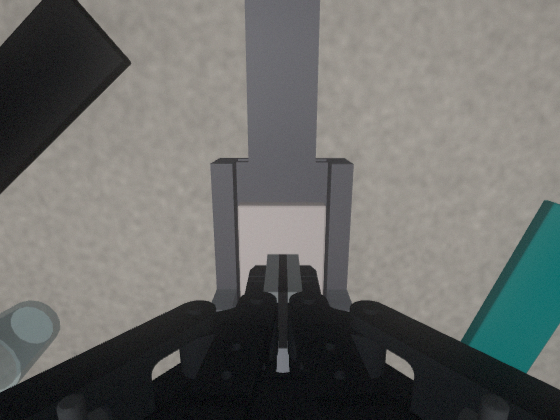

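```bash
python3 - <<'E'
from h import *
np.set_printoptions(precision=4,suppress=True)
c=cam('wrist')
for n,u,v,z in [('slab fl',239,206,.032),('slab fr',325,206,.032),('cheek l',212,160,.03),('cheek r',352,160,.03),('l2',216,285,.03),('r2',347,285,.03)]:
    print(n,at_z(c,u,v,z), at_depth(c,u,v))
E
```

```text
slab fl [0.5871 0.1616 0.032 ] [0.587  0.1616 0.0322]
slab fr [0.5897 0.2097 0.032 ] [0.59   0.2099 0.0308]
cheek l [0.5609 0.1488 0.03  ] [0.5614 0.1478 0.0252]
cheek r [0.5651 0.2252 0.03  ] [ 0.5689  0.2311 -0.0001]
l2 [0.6359 0.1431 0.03  ] [0.6508 0.136  0.0003]
r2 [0.6402 0.2222 0.03  ] [0.6557 0.2274 0.0004]
```

Request:
arm_command(
  rows=[0, 1.5, 0, 0, 0, 0, -1, 0, 3, 0, 0, 0, 0, -1, 0, 3.8, 0, 0, 0, 0, -1, 0, 4.1, 0, 0, 0, 0, -1, 0, 4.1, 0, 0, 0, 0, -1, 0, 4.1, 0, 0, 0, 0, -1],
)

```text
time: 3.7
ee_pos: [0.6092, 0.1849, 0.1091]
tcp_rot: [-90.1, -0.0, 86.9]
wrist_force: [0.3, 0.8, 0.6]
opening: -0.0001
```

Request:
arm_command(
  rows=[0, 0.05, 0, 0, 0, 0, -1, 0, 0.1, 0, 0, 0, 0, -1, 0, 0.15, 0, 0, 0, 0, -1, 0, 0.15, 0, 0, 0, 0, -1],
)

```text
time: 4.03
ee_pos: [0.6088, 0.1848, 0.1066]
tcp_rot: [-90.0, -0.0, 86.9]
wrist_force: [0.3, 0.1, 0.1]
opening: -0.0001
```

Request:
arm_command(
  rows=[0, 0.05, 0, 0, 0, 0, -1, 0, 0.1, 0, 0, 0, 0, -1, 0, 0.1, 0, 0, 0, 0, -1, 0, 0.1, 0, 0, 0, 0, -1],
)

```text
time: 4.37
ee_pos: [0.6087, 0.1848, 0.1053]
tcp_rot: [-90.0, 0.0, 86.9]
wrist_force: [0.3, 0.5, -0.2]
opening: -0.0002
```

Request:
arm_command(
  rows=[0, 0.03, 0, 0, 0, 0, -1, 0, 0.05, 0, 0, 0, 0, -1, 0, 0.05, 0, 0, 0, 0, -1],
)

```text
time: 4.62
ee_pos: [0.6087, 0.1848, 0.1048]
tcp_rot: [-90.0, 0.0, 86.9]
wrist_force: [0.4, 0.1, 0.1]
opening: 0.0005
```

Request:
arm_command(
  rows=[0, 0.03, 0, 0, 0, 0, -1, 0, 0.04, 0, 0, 0, 0, -1, 0, 0.04, 0, 0, 0, 0, -1],
)

```text
time: 4.87
ee_pos: [0.6088, 0.1848, 0.1047]
tcp_rot: [-90.0, -0.0, 86.9]
wrist_force: [-0.1, 0.4, 2.0]
opening: -0.0001
```

Request:
arm_command(
  rows=[0, 0.02, 0, 0, 0, 0, -1, 0, 0.03, 0, 0, 0, 0, -1, 0, 0.03, 0, 0, 0, 0, -1],
)

```text
time: 5.12
ee_pos: [0.6088, 0.1848, 0.1046]
tcp_rot: [-90.0, -0.0, 86.9]
wrist_force: [-1.1, -0.4, 4.8]
opening: -0.0003
```

Request:
arm_command(
  rows=[0, 0.03, 0, 0, 0, 0, -1, 0, 0.06, 0, 0, 0, 0, -1, 0, 0.06, 0, 0, 0, 0, -1],
)

```text
time: 5.37
ee_pos: [0.609, 0.1849, 0.1044]
tcp_rot: [-90.1, -0.0, 86.9]
wrist_force: [-2.5, -0.4, 7.0]
opening: 0.0004
```

Request:
arm_command(
  rows=[0, 0.02, 0, 0, 0, 0, -1, 0, 0.04, 0, 0, 0, 0, -1, 0, 0.04, 0, 0, 0, 0, -1],
)

```text
time: 5.62
ee_pos: [0.609, 0.1849, 0.1044]
tcp_rot: [-90.1, -0.0, 86.9]
wrist_force: [-2.7, -1.0, 9.5]
opening: -0.0004
```

Request:
arm_command(
  rows=[0, 0.05, 0, 0, 0, 0, -1, 0, 0.09, 0, 0, 0, 0, -1, 0, 0.09, 0, 0, 0, 0, -1],
)

```text
time: 5.87
ee_pos: [0.6093, 0.185, 0.1041]
tcp_rot: [-90.1, -0.1, 86.9]
wrist_force: [-2.1, -0.8, 12.7]
opening: -0.0001
```

Request:
arm_command(
  rows=[0, 0, 0.25, 0, 0, 0, -1, 0, 0, 0.5, 0, 0, 0, -1, 0, 0, 0.75, 0, 0, 0, -1, 0, 0.02, 1.0, 0, 0, 0, -1, 0, 0.02, 1.0, 0, 0, 0, -1],
)

```text
time: 6.28
ee_pos: [0.5998, 0.1857, 0.1041]
tcp_rot: [-90.2, -0.1, 86.9]
wrist_force: [0.9, -0.7, 11.6]
opening: -0.0002
```

```bash
python3 - <<'E'
from h import *
np.set_printoptions(precision=4,suppress=True)
c=cam('wrist','w2.png')
g=c['pixels'].mean(-1)
o=sensors.get_obs();print(o['ee_pos'],o['wrist_force'])
E
```

```text
[0.5999 0.1857 0.1042] [ 0.3608  0.1482 11.8688]
```

View pics/w2.png

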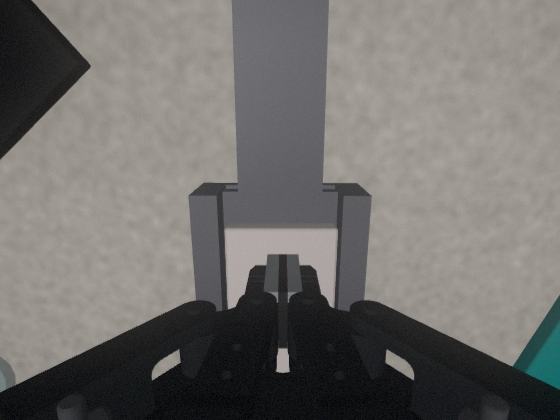

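```bash
cat >> h.py <<'E'
def front():
    c=imaging.camera('wrist');g=c['pixels'].min(-1).astype(float)
    col=g[60:252,300:330].mean(1);d=np.gradient(cv2.GaussianBlur(col[:,None],(1,5),0)[:,0]);v=60+int(np.argmax(d))
    row=g[min(v+8,245)]
    p=at_z(c,283,v,.0315); 
    o=sensors.get_obs();print('front v',v,p,'tcp',o['ee_pos'],'F',o['wrist_force'],'tcp-front',(o['ee_pos']-p)[0], 't',o['time'])
    return c
E
python3 - <<'E'
from h import *
np.set_printoptions(precision=4,suppress=True)
front()
E
```

```text
front v 228 [0.5777 0.187  0.0315] tcp [0.5998 0.1857 0.1041] F [ 0.7097 -0.3625 11.8753] tcp-front 0.02216341670099442 t 6.3833
```

Request:
arm_command(
  rows=[0, 0.03, 0.3, 0, 0, 0, -1, 0, 0.06, 0.6, 0, 0, 0, -1, 0, 0.07, 0.9, 0, 0, 0, -1, 0, 0.08, 1.2, 0, 0, 0, -1, 0, 0.09, 1.5, 0, 0, 0, -1, 0, 0.1, 1.8, 0, 0, 0, -1, 0, 0.11, 2.1, 0, 0, 0, -1, 0, 0.12, 2.4, 0, 0, 0, -1, 0, 0.13, 2.7, 0, 0, 0, -1, 0, 0.14, 3.0, 0, 0, 0, -1],
)

```text
time: 7.22
ee_pos: [0.5707, 0.1874, 0.1036]
tcp_rot: [-90.4, -0.1, 86.9]
wrist_force: [2.9, -0.6, 15.3]
opening: 0.0
```

```bash
python3 -c "
from h import *
front()"
```

```text
front v 228 [0.54857245 0.18881878 0.0315    ] tcp [0.57026376 0.18749774 0.10355529] F [ 1.35129785  0.03762101 16.08310904] tcp-front 0.02169131064116525 t 7.2667
```

Request:
arm_command(
  rows=[0, 0, 0.3, 0, 0, 0, -1, 0, 0, 0.6, 0, 0, 0, -1, 0, 0.01, 0.9, 0, 0, 0, -1, 0, 0.01, 1.2, 0, 0, 0, -1, 0, 0.02, 1.5, 0, 0, 0, -1, 0, 0.02, 1.8, 0, 0, 0, -1, 0, 0.03, 2.1, 0, 0, 0, -1, 0, 0.03, 2.4, 0, 0, 0, -1, 0, 0.04, 2.7, 0, 0, 0, -1, 0, 0.04, 3.0, 0, 0, 0, -1],
)

```text
time: 8.1
ee_pos: [0.5408, 0.1891, 0.1031]
tcp_rot: [-90.4, -0.1, 86.9]
wrist_force: [2.6, 0.6, 15.2]
opening: -0.0003
```

```bash
python3 -c "
from h import *
front()"
```

```text
front v 228 [0.51851981 0.19051469 0.0315    ] tcp [0.54033425 0.18914509 0.10312827] F [ 1.06058155  0.22072745 15.43833987] tcp-front 0.021814437766859207 t 8.15
```

Request:
arm_command(
  rows=[0, 0, 0.3, 0, 0, 0, -1, 0, 0.01, 0.6, 0, 0, 0, -1, 0, 0.01, 0.9, 0, 0, 0, -1, 0, 0.02, 1.2, 0, 0, 0, -1, 0, 0.02, 1.5, 0, 0, 0, -1, 0, 0.03, 1.8, 0, 0, 0, -1, 0, 0.03, 2.1, 0, 0, 0, -1, 0, 0.04, 2.4, 0, 0, 0, -1, 0, 0.04, 2.7, 0, 0, 0, -1, 0, 0.05, 3.0, 0, 0, 0, -1],
)

```text
time: 8.98
ee_pos: [0.5108, 0.1908, 0.1027]
tcp_rot: [-90.4, -0.1, 86.9]
wrist_force: [1.8, 0.1, 16.0]
opening: 0.0001
```

```bash
python3 -c "
from h import *
front()"
```

```text
front v 228 [0.48826465 0.19223829 0.0315    ] tcp [0.51028564 0.19083185 0.10264558] F [ 0.73401862  0.22955528 17.59169208] tcp-front 0.022020995567219703 t 9.0333
```

Request:
arm_command(
  rows=[0, -0.01, 0.3, 0, 0, 0, -1, 0, -0.02, 0.6, 0, 0, 0, -1, 0, -0.02, 0.9, 0, 0, 0, -1, 0, -0.02, 1.2, 0, 0, 0, -1, 0, -0.02, 1.5, 0, 0, 0, -1, 0, -0.02, 1.8, 0, 0, 0, -1, 0, -0.02, 2.1, 0, 0, 0, -1, 0, -0.02, 2.3, 0, 0, 0, -1, 0, -0.02, 2.3, 0, 0, 0, -1],
)

```text
time: 9.78
ee_pos: [0.4872, 0.192, 0.1024]
tcp_rot: [-90.3, -0.1, 86.9]
wrist_force: [-0.4, -0.2, 15.4]
opening: 0.0001
```

```bash
python3 -c "
from h import *
front()"
```

```text
front v 228 [0.46461253 0.19344654 0.0315    ] tcp [0.48724409 0.19205751 0.10240264] F [-0.61576292  0.4132865  15.04955385] tcp-front 0.022631560534133177 t 9.8333
```

98 mm of the slab is clear of the channel. Releasing gently, then rising and opening.

Request:
arm_command(
  rows=[0, -0.1, 0, 0, 0, 0, -1, 0, -0.2, 0, 0, 0, 0, -1, 0, -0.3, 0, 0, 0, 0, -1, 0, -0.5, 0, 0, 0, 0, -1, 0, -1.5, 0, 0, 0, 0, -1, 0, -4.5, 0, 0, 0, 0, 1, 0, -8, 0, 0, 0, 0, 1, 0, -11, -2, 0, 0, 0, 1, 0, -12, -4, 0, 0, 0, 1, 0, -12, -5, 0, 0, 0, 1, 0, -12, -5, 0, 0, 0, 1, 0, -12, -5, 0, 0, 0, 1],
  force=40,
)

```text
time: 10.83
ee_pos: [0.5353, 0.1885, 0.2183]
tcp_rot: [-89.8, 0.1, 86.9]
wrist_force: [-0.2, 0.2, -0.9]
opening: 0.0835
```

```bash
python3 - <<'E'
from h import *
np.set_printoptions(precision=4,suppress=True)
o=sensors.get_obs(); print(o['time'],o['ee_pos'],o['tcp_rot'],o['wrist_force'],o['opening'])
cam('wrist','w3.png');cam('top','top3.png')
E
```

```text
10.8333 [0.5353 0.1885 0.2183] [-89.8352   0.061   86.8713] [-0.2117  0.2472 -0.902 ] 0.08345498703027934
```

View pics/w3.png

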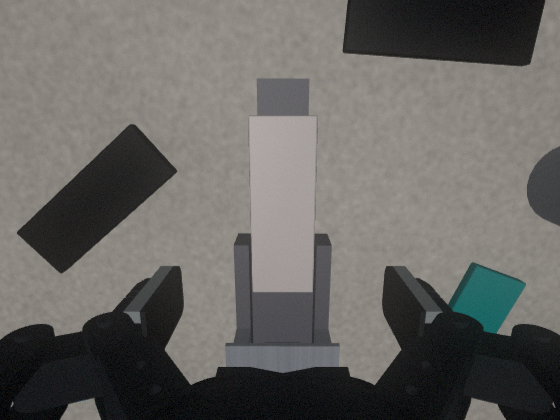

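View pics/top3.png

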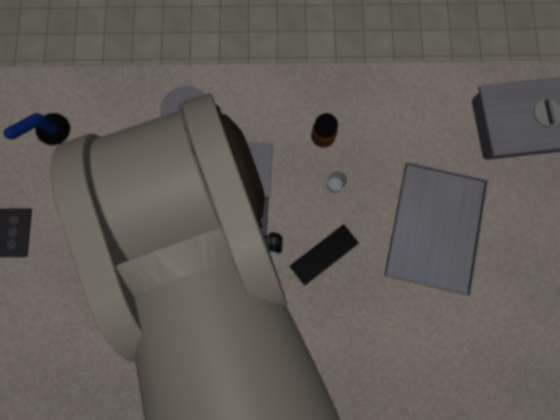

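The wrist view shows the white slab free on the tongue, corners about (249,116), (316,116), (314,292) and (252,292), out of the shelf. Measuring its pose.

```bash
python3 - <<'E'
from h import *
np.set_printoptions(precision=4,suppress=True)
c=cam('wrist');g=c['pixels'].min(-1)
print(g[200,283],g[330,283],g[200,180],np.percentile(g[150:250,255:310],2))
m=((g>110)).astype(np.uint8);n,l,s,_=cv2.connectedComponentsWithStats(m);i=l[200,283];print(s[i])
cs,_=cv2.findContours((l==i).astype(np.uint8),0,1)
q=max(cs,key=cv2.contourArea)[:,0]
w=np.array([at_z(c,u,v,.032)[:2]*1000 for u,v in q],np.float32)
print(cv2.minAreaRect(w))
o=sensors.get_obs();print(o['ee_pos'],o['tcp_rot'])
vs=range(125,285,20)
print([ (v,at_depth(c,283,v)) for v in vs])
E
```

```text
152 79 126 152.0
[     0      0    560    386 148917]
((542.5714111328125, 184.67449951171875), (474.40045166015625, 303.6611328125), 86.87232971191406)
[0.5347 0.1886 0.2187] [-89.8659   0.0497  86.9115]
[(125, array([0.4707, 0.192 , 0.0329])), (145, array([0.4848, 0.1913, 0.0323])), (165, array([0.4994, 0.1905, 0.0324])), (185, array([0.5143, 0.1897, 0.0323])), (205, array([0.53  , 0.1888, 0.0313])), (225, array([0.5455, 0.188 , 0.0329])), (245, array([0.5622, 0.1871, 0.0322])), (265, array([0.5796, 0.1862, 0.0313]))]
```

```bash
python3 - <<'E'
from h import *
np.set_printoptions(precision=4,suppress=True)
c=cam('wrist');g=c['pixels'].min(-1)
m=((g>140)).astype(np.uint8);m[:100]=0;m[300:]=0;m[:,:235]=0;m[:,330:]=0
cs,_=cv2.findContours(m,0,1)
q=max(cs,key=cv2.contourArea)[:,0]
w=np.array([at_z(c,u,v,.032)[:2]*1000 for u,v in q],np.float32)
print(cv2.minAreaRect(w))
E
```

```text
((533.9000244140625, 187.99754333496094), (48.84624481201172, 137.45181274414062), 86.82025146484375)
```

Request:
arm_command(
  rows=[0, 3, 0, 0, 0, 0, 1, 0, 6, 0, 0, 0, 0, 1, 0, 9, 0, 0, 0, 0, 1, 0, 11, 0, 0, 0, 0, 1, 0, 11.5, 0, 0, 0, 0, 1, 0, 11.5, 0, 0, 0, 0, 1, 0, 11.5, 0, 0, 0, 0, 1, 0, 11.5, 0, 0, 0, 0, 1],
  force=22,
)

```text
time: 11.7
ee_pos: [0.5365, 0.189, 0.1069]
tcp_rot: [-90.1, -0.1, 86.9]
wrist_force: [0.5, 0.9, 0.8]
opening: 0.0853
```

```bash
python3 - <<'E'
from h import *
np.set_printoptions(precision=4,suppress=True)
o=sensors.get_obs(); print(o['time'],o['ee_pos'],o['tcp_rot'],o['wrist_force'],o['opening'])
cam('wrist','w4.png');cam('scene','s4.png')
E
```

```text
11.7 [0.5365 0.189  0.1069] [-90.1325  -0.0544  86.9053] [0.4849 0.9198 0.8404] 0.08525001378112493
```

View pics/w4.png

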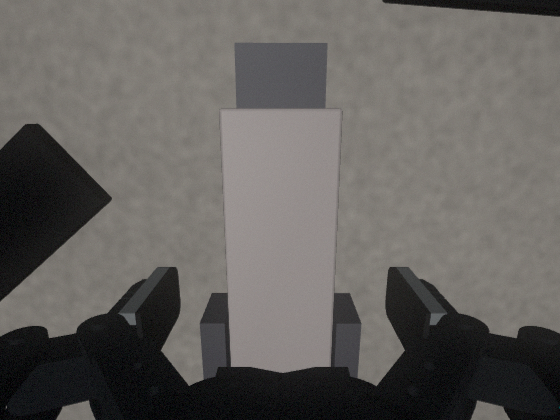

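Request:
arm_command(
  rows=[0, 0.6, 0.2, 0, 0, 0, 1, 0, 1.2, 0.3, 0, 0, 0, 1, 0, 1.3, 0.3, 0, 0, 0, 1, 0, 1.3, 0.3, 0, 0, 0, 1, 0, 1.3, 0.3, 0, 0, 0, 1],
)

```text
time: 12.22
ee_pos: [0.5327, 0.1889, 0.0918]
tcp_rot: [-90.0, 0.0, 86.9]
wrist_force: [0.7, 0.3, -0.2]
opening: 0.0854
```

Request:
arm_command(
  rows=[0, 0, 0, 0, 0, 0, 0.5, 0, 0, 0, 0, 0, 0, 0.35, 0, 0, 0, 0, 0, 0, 0.35, 0, 0, 0, 0, 0, 0, 0.35],
)

```text
time: 12.55
ee_pos: [0.5329, 0.1889, 0.0921]
tcp_rot: [-90.0, -0.0, 86.9]
wrist_force: [-0.7, -0.2, -0.5]
opening: 0.0577
```

```bash
python3 - <<'E'
from h import *
np.set_printoptions(precision=4,suppress=True)
o=sensors.get_obs(); print(o['time'],o['ee_pos'],o['tcp_rot'],o['wrist_force'],o['opening'])
cam('wrist','w5.png')
E
```

```text
12.55 [0.5329 0.1889 0.0921] [-90.0112  -0.0042  86.8983] [-0.7479 -0.2043 -0.4623] 0.05772002205402666
```

View pics/w5.png

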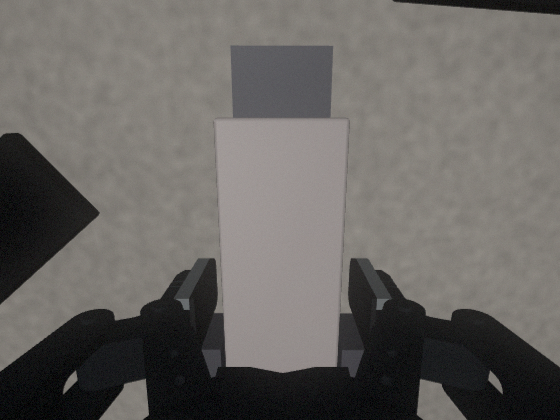

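```bash
python3 - <<'E'
from h import *
np.set_printoptions(precision=4,suppress=True)
c=cam('wrist')
for u,v in [(194,275),(205,265),(212,265),(212,280),(212,300),(212,314),(352,262),(353,280),(353,300),(353,312)]: print(u,v,at_depth(c,u,v))
E
```

```text
194 275 [0.519  0.1566 0.0444]
205 265 [0.5188 0.1589 0.036 ]
212 265 [0.5206 0.1607 0.0321]
212 280 [0.5262 0.1605 0.0342]
212 300 [0.5345 0.1599 0.0355]
212 314 [0.5403 0.1594 0.0365]
352 262 [0.5236 0.2181 0.0292]
353 280 [0.5294 0.2175 0.034 ]
353 300 [0.538  0.2174 0.0349]
353 312 [0.5426 0.2171 0.0363]
```

```bash
python3 - <<'E'
from h import *
np.set_printoptions(precision=4,suppress=True)
c=cam('wrist')
for v in range(254,266,2):
  print(v,[(u,round(at_depth(c,u,v)[2]*1000)) for u in range(190,222,2)])
for v in range(254,266,2):
  print(v,[(u,round(at_depth(c,u,v)[2]*1000)) for u in range(346,372,2)])
E
```

```text
254 [(190, -1), (192, 0), (194, 0), (196, 0), (198, 0), (200, 1), (202, 0), (204, 1), (206, -1), (208, -1), (210, 0), (212, 0), (214, -1), (216, 1), (218, 0), (220, 33)]
256 [(190, -1), (192, 0), (194, 0), (196, 0), (198, -1), (200, 1), (202, 1), (204, 0), (206, 1), (208, 0), (210, 0), (212, 0), (214, -1), (216, 0), (218, 1), (220, 31)]
258 [(190, 0), (192, 0), (194, 1), (196, 1), (198, 0), (200, 0), (202, 0), (204, 0), (206, -1), (208, 0), (210, 0), (212, 0), (214, 1), (216, 0), (218, 1), (220, 32)]
260 [(190, -1), (192, 0), (194, 1), (196, 0), (198, 30), (200, 30), (202, 30), (204, 30), (206, 31), (208, 30), (210, 30), (212, 30), (214, 28), (216, -1), (218, 2), (220, 1)]
262 [(190, 1), (192, 0), (194, 0), (196, 32), (198, 32), (200, 32), (202, 32), (204, 33), (206, 33), (208, 32), (210, 33), (212, 31), (214, 27), (216, 0), (218, 1), (220, 1)]
264 [(190, 0), (192, 1), (194, 34), (196, 34), (198, 34), (200, 34), (202, 34), (204, 33), (206, 33), (208, 34), (210, 34), (212, 32), (214, 27), (216, 1), (218, -1), (220, -1)]
254 [(346, 0), (348, -1), (350, 1), (352, 1), (354, 0), (356, 0), (358, 0), (360, 0), (362, 0), (364, 0), (366, 0), (368, -1), (370, 0)]
256 [(346, 1), (348, 0), (350, 0), (352, 0), (354, 0), (356, 0), (358, 0), (360, 0), (362, 1), (364, -1), (366, 1), (368, 0), (370, 1)]
258 [(346, 0), (348, 1), (350, 1), (352, 0), (354, 0), (356, 1), (358, 1), (360, 1), (362, 1), (364, 0), (366, 0), (368, 0), (370, 0)]
260 [(346, 0), (348, 0), (350, 0), (352, 28), (354, 30), (356, 30), (358, 30), (360, 31), (362, 29), (364, 30), (366, 30), (368, 29), (370, -1)]
262 [(346, 0), (348, -1), (350, 25), (352, 29), (354, 32), (356, 31), (358, 33), (360, 33), (362, 32), (364, 32), (366, 33), (368, 32), (370, 1)]
264 [(346, 1), (348, -1), (350, 25), (352, 29), (354, 33), (356, 34), (358, 34), (360, 32), (362, 33), (364, 34), (366, 34), (368, 34), (370, 34)]
```

Request:
arm_command(
  rows=[0, 0.1, 0, 0, 0, 0, 0.35, 0, 0.25, 0, 0, 0, 0, 0.35, 0, 0.25, 0, 0, 0, 0, 0.1, 0, 0.25, 0, 0, 0, 0, -0.1, 0, 0.25, 0, 0, 0, 0, -0.5, 0, 0.25, 0, 0, 0, 0, -0.5, 0, 0.25, 0, 0, 0, 0, -0.5, 0, 0.25, 0, 0, 0, 0, -0.5],
  force=22,
)

```text
time: 13.37
ee_pos: [0.5327, 0.1889, 0.0893]
tcp_rot: [-90.0, 0.0, 86.9]
wrist_force: [0.0, 0.3, -2.5]
opening: 0.0493
```

```bash
python3 - <<'E'
from h import *
np.set_printoptions(precision=4,suppress=True)
o=sensors.get_obs(); print(o['time'],o['ee_pos'],o['tcp_rot'],o['wrist_force'],o['opening'])
c=cam('wrist','w6.png')
for v in range(250,268,2):
  print(v,[(u,round(at_depth(c,u,v)[2]*1000)) for u in range(196,232,3)])
E
```

```text
13.3667 [0.5327 0.1889 0.0893] [-89.982    0.0077  86.8986] [ 0.0461  0.319  -2.4909] 0.04931521245249886
250 [(196, -1), (199, 0), (202, 0), (205, 1), (208, 2), (211, -2), (214, 0), (217, 0), (220, 32), (223, 33), (226, 31), (229, 33)]
252 [(196, 0), (199, -1), (202, 2), (205, 0), (208, 1), (211, -1), (214, 0), (217, 0), (220, 33), (223, 32), (226, 32), (229, 32)]
254 [(196, 0), (199, 0), (202, 0), (205, 1), (208, -1), (211, 0), (214, 0), (217, 0), (220, 31), (223, 32), (226, 33), (229, 32)]
256 [(196, 0), (199, -1), (202, -1), (205, -1), (208, 1), (211, 0), (214, 1), (217, 0), (220, 31), (223, 33), (226, 33), (229, 32)]
258 [(196, 0), (199, 0), (202, 0), (205, 0), (208, 25), (211, 25), (214, 25), (217, 24), (220, 30), (223, 32), (226, 33), (229, 32)]
260 [(196, -1), (199, 0), (202, 1), (205, -1), (208, 28), (211, 28), (214, 29), (217, 27), (220, 27), (223, 32), (226, 32), (229, 33)]
262 [(196, -1), (199, -1), (202, -1), (205, 0), (208, 30), (211, 31), (214, 29), (217, 29), (220, 30), (223, 33), (226, 33), (229, 33)]
264 [(196, 0), (199, 1), (202, 0), (205, 31), (208, 31), (211, 31), (214, 32), (217, 33), (220, 32), (223, 32), (226, 32), (229, 32)]
266 [(196, 0), (199, 0), (202, 0), (205, 33), (208, 34), (211, 33), (214, 34), (217, 34), (220, 34), (223, 33), (226, 31), (229, 32)]
```

View pics/w6.png

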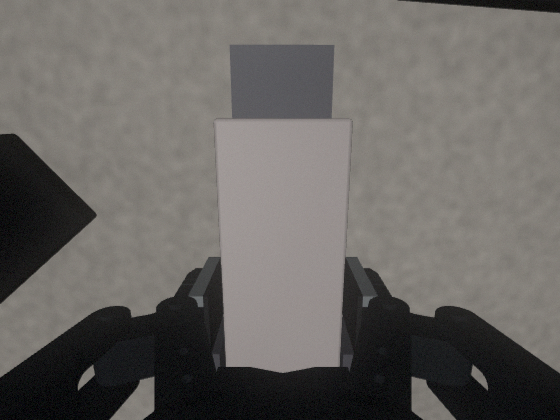

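Request:
arm_command(
  rows=[0, -0.2, 0, 0, 0, 0, -0.5, 0, -0.5, 0, 0, 0, 0, -0.5, 0, -1, 0, 0, 0, 0, -0.5, 0, -1.7, 0, 0, 0, 0, -0.5, 0, -2.5, 0, 0, 0, 0, -0.5, 0, -4, 0, 0, 0, 0, -0.5, 0, -6, 0, 0, 0, 0, -0.5, 0, -8, 0, 0, 0, 0, -0.5, 0, -10, 0, 0, 0, 0, -0.5, 0, -11, 0, 0, 0, 0, -0.5, 0, -11, 0, 0, 0, 0, -0.5, 0, -11, 0, 0, 0, 0, -0.5],
  force=25,
)

```text
time: 14.42
ee_pos: [0.533, 0.189, 0.1997]
tcp_rot: [-90.0, -0.0, 86.9]
wrist_force: [0.4, -0.6, -2.5]
opening: 0.0491
```

```bash
python3 - <<'E'
from h import *
np.set_printoptions(precision=4,suppress=True)
o=sensors.get_obs(); print(o['time'],o['ee_pos'],o['tcp_rot'],o['wrist_force'],o['opening'],o['q'])
c=cam('wrist','w7.png')
print([at_depth(c,283,v) for v in (130,200,300,340)])
E
```

```text
14.4167 [0.533  0.189  0.1997] [-90.0456  -0.0186  86.9   ] [ 0.4282 -0.6119 -2.5391] 0.049083329932781486 [19.5229  6.2278 -0.0934 83.6295 -0.0004 22.6229]
[array([0.4689, 0.1924, 0.1431]), array([0.4945, 0.1911, 0.1428]), array([0.5366, 0.1888, 0.1424]), array([0.5554, 0.1878, 0.1426])]
```

View pics/w7.png

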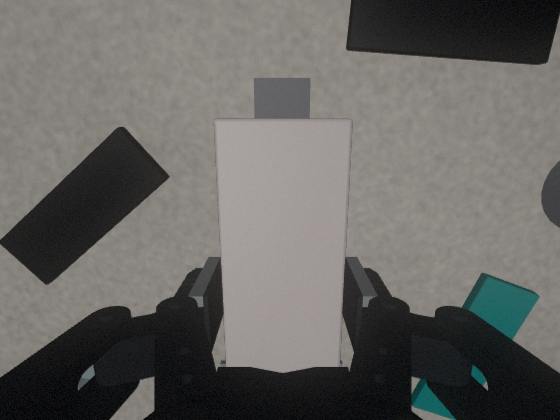

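The slab is held level: its top reads 0.143 at both ends. Carrying it to above the tray.

Request:
arm_command(
  rows=[-1, 0, -0.2, 0, 0.2, 0, -0.5, -3, 0, -0.5, 0, 0.8, 0, -0.5, -6, 0, -1.0, 0, 1.6, 0, -0.5, -9, 0, -1.5, 0, 2.4, 0, -0.5, -12, 0, -2.0, 0, 3.2, 0, -0.5, -15, 0, -2.5, 0, 4.0, 0, -0.5, -18, 0, -3.0, 0, 4.9, 0, -0.5, -21, 0, -3.5, 0, 5.8, 0, -0.5, -24, 0, -4.0, 0, 6.6, 0, -0.5, -26.5, 0, -4.5, 0, 7.3, 0, -0.5, -28, 0, -4.8, 0, 7.7, 0, -0.5, -28.5, 0, -4.9, 0, 7.8, 0, -0.5],
)

```text
time: 15.47
ee_pos: [0.5658, -0.1013, 0.198]
tcp_rot: [-89.9, 0.0, 78.9]
wrist_force: [0.4, -0.2, -1.9]
opening: 0.0492
```

```bash
python3 - <<'E'
from h import *
np.set_printoptions(precision=4,suppress=True)
o=sensors.get_obs(); print(o['time'],o['ee_pos'],o['tcp_rot'],o['wrist_force'],o['opening'],o['q'])
y=np.radians(o['tcp_rot'][2]);d=np.array([.578,-.199])-o['ee_pos'][:2]
print(d@[np.cos(y),np.sin(y)],d@[-np.sin(y),np.cos(y)],o['tcp_rot'][2]-76.3)
E
```

```text
15.4667 [ 0.5658 -0.1013  0.198 ] [-89.8843   0.0376  78.9117] [ 0.4468 -0.2089 -1.9387] 0.049192709413178756 [-10.1342   7.6436   1.2739  83.7467  -0.0357   0.9542]
-0.09356138701879753 -0.030803615491764646 2.611684006942781
```

Request:
arm_command(
  rows=[-1.5, 0, -0.5, 0, 0.5, 0, -0.5, -4, 0, -1.3, 0, 1, 0, -0.5, -6.5, 0, -2.2, 0, 1.8, 0, -0.5, -8.5, 0, -2.8, 0, 2.4, 0, -0.5, -9.4, 0, -3.1, 0, 2.6, 0, -0.5, -9.4, 1, -3.1, 0, 2.6, 0, -0.5, -9.4, 3, -3.1, 0, 2.6, 0, -0.5, -9.4, 5, -3.1, 0, 2.6, 0, -0.5, -9.4, 7, -3.1, 0, 2.6, 0, -0.5, -9.4, 8, -3.1, 0, 2.6, 0, -0.5, -9.4, 8, -3.1, 0, 2.6, 0, -0.5, -9.4, 8, -3.1, 0, 2.6, 0, -0.5],
)

```text
time: 16.47
ee_pos: [0.5787, -0.1957, 0.1192]
tcp_rot: [-89.9, -0.0, 76.5]
wrist_force: [0.5, -0.7, -1.9]
opening: 0.0496
```

```bash
python3 - <<'E'
from h import *
np.set_printoptions(precision=4,suppress=True)
o=sensors.get_obs(); print(o['time'],o['ee_pos'],o['tcp_rot'],o['wrist_force'],o['opening'],o['q'])
c=cam('wrist','w8.png')
print([at_depth(c,283,v) for v in (130,200,300,340)])
print(at_depth(c,160,180),at_depth(c,400,180))
E
```

```text
16.4667 [ 0.5787 -0.1957  0.1192] [-89.9339  -0.0164  76.5497] [ 0.5162 -0.6731 -1.8619] 0.049635180453961814 [-18.6865  13.706   -0.4938  75.8675   0.0103  -5.2362]
[array([ 0.5162, -0.181 ,  0.0626]), array([ 0.5413, -0.1869,  0.0617]), array([ 0.5822, -0.1967,  0.0617]), array([ 0.6005, -0.2011,  0.0619])]
[ 0.5282 -0.2525  0.0028] [ 0.5582 -0.126   0.0045]
```

View pics/w8.png

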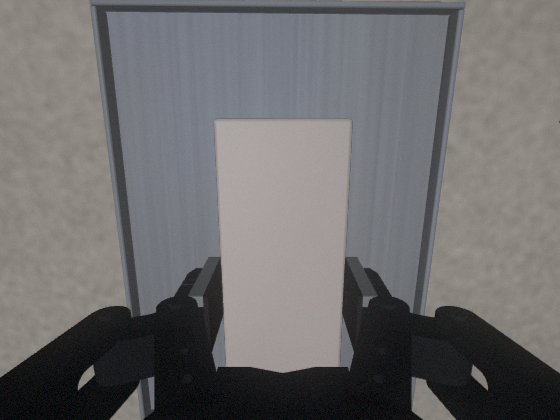

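The slab sits centred and aligned over the tray, with its bottom about 49 mm above the floor. Lowering.

Request:
arm_command(
  rows=[0, 0.8, 0, 0, 0, 0, -0.5, 0, 2, 0, 0, 0, 0, -0.5, 0, 3.2, 0, 0, 0, 0, -0.5, 0, 4, 0, 0, 0, 0, -0.5, 0, 4.4, 0, 0, 0, 0, -0.5, 0, 4.5, 0, 0, 0, 0, -0.5, 0, 4.5, 0, 0, 0, 0, -0.5, 0, 4.5, 0, 0, 0, 0, -0.5],
)

```text
time: 17.18
ee_pos: [0.5792, -0.1966, 0.0748]
tcp_rot: [-90.0, 0.0, 76.5]
wrist_force: [-0.1, -0.0, -2.1]
opening: 0.0492
```

Request:
arm_command(
  rows=[0, 0.05, 0, 0, 0, 0, -0.5, 0, 0.1, 0, 0, 0, 0, -0.5, 0, 0.15, 0, 0, 0, 0, -0.5, 0, 0.15, 0, 0, 0, 0, -0.5],
)

```text
time: 17.52
ee_pos: [0.579, -0.1965, 0.073]
tcp_rot: [-90.0, -0.0, 76.5]
wrist_force: [1.1, -0.3, -2.7]
opening: 0.0492
```

Request:
arm_command(
  rows=[0, 0.05, 0, 0, 0, 0, -0.5, 0, 0.1, 0, 0, 0, 0, -0.5, 0, 0.15, 0, 0, 0, 0, -0.5, 0, 0.15, 0, 0, 0, 0, -0.5],
)

```text
time: 17.85
ee_pos: [0.579, -0.1965, 0.0728]
tcp_rot: [-90.0, 0.0, 76.5]
wrist_force: [-5.1, 0.7, 8.1]
opening: 0.0498
```

Request:
arm_command(
  rows=[0, 0.05, 0, 0, 0, 0, -0.5, 0, 0.1, 0, 0, 0, 0, -0.5, 0, 0.1, 0, 0, 0, 0, -0.5, 0, 0.1, 0, 0, 0, 0, -0.5],
)

```text
time: 18.18
ee_pos: [0.579, -0.1965, 0.0728]
tcp_rot: [-90.1, 0.0, 76.5]
wrist_force: [-7.9, 2.5, 15.7]
opening: 0.0492
```

Contact came 2.5 mm higher than expected, so the fingertips may be touching the floor before the slab. Checking.

```bash
python3 - <<'E'
from h import *
np.set_printoptions(precision=4,suppress=True)
o=sensors.get_obs(); print(o['time'],o['ee_pos'],o['tcp_rot'],o['wrist_force'],o['opening'])
c=cam('wrist','w9.png')
def med(u,v,r=5):
    P=np.array([at_depth(c,a,b) for a in range(u-r,u+r+1) for b in range(v-r,v+r+1)]);return np.median(P,0)
print('slab',[med(283,v) for v in (130,170,220,260,300,340)])
print('floor',[med(u,v) for u,v in [(170,90),(283,95),(400,90),(170,200),(400,200)]])
E
```

```text
18.1833 [ 0.579  -0.1965  0.0728] [-90.0712   0.0062  76.5002] [-7.9332  2.4619 15.7414] 0.049248877105426046
slab [array([ 0.5167, -0.1818,  0.0157]), array([ 0.5306, -0.1851,  0.0156]), array([ 0.5492, -0.1896,  0.0157]), array([ 0.5653, -0.1934,  0.0156]), array([ 0.5826, -0.1975,  0.0156]), array([ 0.6008, -0.202 ,  0.0158])]
floor [array([ 0.4927, -0.2202,  0.0032]), array([ 0.5045, -0.1788,  0.0031]), array([ 0.5131, -0.135 ,  0.0032]), array([ 0.5336, -0.234 ,  0.0031]), array([ 0.5558, -0.1414,  0.0031])]
```

View pics/w9.png

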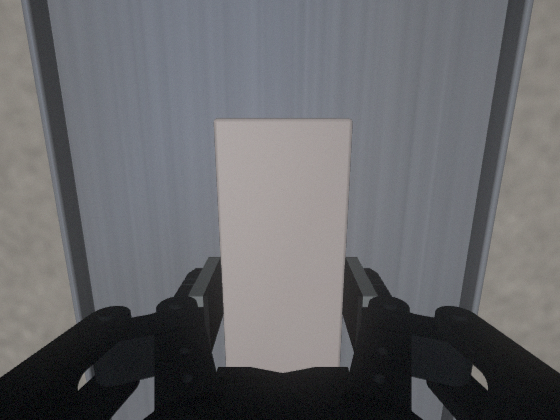

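Confirmed: the slab's underside is at 0.0057 and the floor at 0.0031, so letting go would drop it 2.6 mm. I'll go back to the tongue and regrip about 4 mm higher on the slab, so that the slab lands first.

Request:
arm_command(
  rows=[0, -0.3, 0, 0, 0, 0, -0.5, 0, -1, 0, 0, 0, 0, -0.5, 0, -3, 0, 0, 0, 0, -0.5, 0, -6, 0, 0, 0, 0, -0.5, 0, -9, 0, 0, 0, 0, -0.5, 0, -11.5, 0, 0, 0, 0, -0.5, 0, -12.5, 0, 0, 0, 0, -0.5, 2, -12.8, 0.5, 0, -0.5, 0, -0.5, 5, -12.8, 1.2, 0, -1.3, 0, -0.5, 8, -12.8, 2.0, 0, -2.1, 0, -0.5, 11, -12.8, 2.7, 0, -2.9, 0, -0.5, 14, -12.8, 3.5, 0, -3.7, 0, -0.5],
)

```text
time: 19.23
ee_pos: [0.5774, -0.051, 0.1975]
tcp_rot: [-89.9, 0.0, 80.2]
wrist_force: [0.8, -0.6, -3.1]
opening: 0.0494
```

```bash
cat >> h.py <<'E'
def to(x,y,yaw):
    o=sensors.get_obs(); print(o['time'],o['ee_pos'],o['tcp_rot'],o['wrist_force'],o['opening'])
    t=np.radians(o['tcp_rot'][2]);d=np.array([x,y])-o['ee_pos'][:2]
    print('tx,tz cm',100*(d@[np.cos(t),np.sin(t)]),100*(d@[-np.sin(t),np.cos(t)]),'turn y',o['tcp_rot'][2]-yaw)
E
python3 -c "
from h import *
to(.5127,.190,86.9)"
```

```text
19.2333 [ 0.57736263 -0.05095327  0.19752622] [-8.99469243e+01  2.50537392e-03  8.02138837e+01] [ 0.82612938 -0.61055052 -3.08917685] 0.04939783720934904
tx,tz cm 22.6456437510532 10.467672794485976 turn y -6.68611634551786
```

Request:
arm_command(
  rows=[3, 0, 1.4, 0, -0.9, 0, -0.5, 6, 0, 2.8, 0, -1.8, 0, -0.5, 9, 0, 4.2, 0, -2.7, 0, -0.5, 12, 0, 5.6, 0, -3.6, 0, -0.5, 15, 0, 7, 0, -4.5, 0, -0.5, 18, 0, 8.4, 0, -5.4, 0, -0.5, 20.5, 0, 9.5, 0, -6.2, 0, -0.5, 22, 0, 10.2, 0, -6.6, 0, -0.5, 22.6, 0, 10.5, 0, -6.7, 0, -0.5, 22.6, 0, 10.5, 0, -6.7, 0, -0.5, 22.6, 0, 10.5, 0, -6.7, 0, -0.5],
)

```text
time: 20.15
ee_pos: [0.5126, 0.1881, 0.1979]
tcp_rot: [-90.0, 0.0, 86.9]
wrist_force: [0.2, -0.4, -2.2]
opening: 0.0497
```

```bash
python3 -c "
from h import *
to(.5127,.190,86.9)"
```

```text
20.15 [0.51263424 0.18809271 0.19794621] [-8.99693600e+01  3.57556800e-02  8.69174216e+01] [ 0.17517696 -0.38311951 -2.16260414] 0.04965655670173015
tx,tz cm 0.19080712780003478 0.003690083051207567 turn y 0.017421617588212257
```

Shift 2 mm sideways, descend to just above the tongue, then look.

Request:
arm_command(
  rows=[0.2, 1, 0, 0, 0, 0, -0.5, 0.2, 3, 0, 0, 0, 0, -0.5, 0.2, 5.5, 0, 0, 0, 0, -0.5, 0.2, 8, 0, 0, 0, 0, -0.5, 0.2, 9, 0, 0, 0, 0, -0.5, 0.2, 9.3, 0, 0, 0, 0, -0.5, 0.2, 9.3, 0, 0, 0, 0, -0.5, 0.2, 9.3, 0, 0, 0, 0, -0.5],
)

```text
time: 20.82
ee_pos: [0.5134, 0.1902, 0.1066]
tcp_rot: [-90.1, -0.0, 86.9]
wrist_force: [0.3, 0.0, -1.6]
opening: 0.0493
```

```bash
python3 - <<'E'
from h import *
to(.5127,.190,86.9)
cam('wrist','w10.png');cam('scene','s10.png')
E
```

```text
20.8167 [0.51339512 0.19020344 0.10662846] [-9.00755172e+01 -2.99726832e-02  8.68648066e+01] [ 2.73402230e-01  1.46424882e-03 -1.58539937e+00] 0.04927277662557734
tx,tz cm -0.024114863943880422 0.06829538780002568 turn y -0.03519335397643886
```

View pics/w10.png

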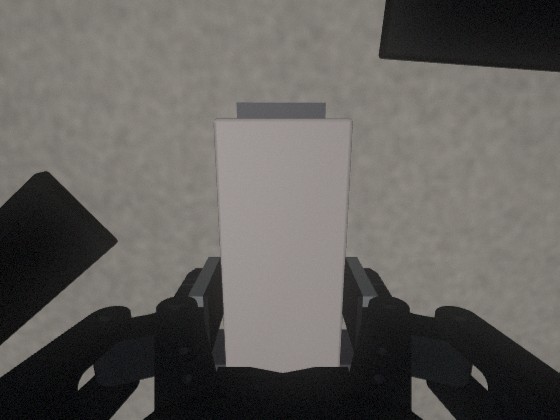

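View pics/s10.png

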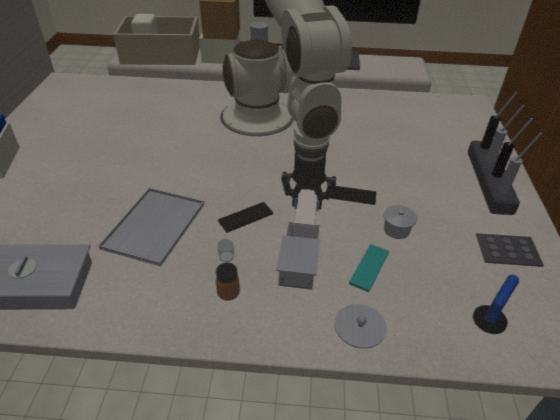

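Request:
arm_command(
  rows=[0, 0.4, 0, 0, 0, 0, -0.5, 0, 0.8, 0, 0, 0, 0, -0.5, 0, 1.1, 0, 0, 0, 0, -0.5, 0, 1.3, 0, 0, 0, 0, -0.5, 0, 1.45, 0, 0, 0, 0, -0.5, 0, 1.5, 0, 0, 0, 0, -0.5, 0, 1.5, 0, 0, 0, 0, -0.5],
)

```text
time: 21.5
ee_pos: [0.5127, 0.1904, 0.0903]
tcp_rot: [-90.0, 0.0, 86.9]
wrist_force: [-0.3, 0.6, -0.6]
opening: 0.0496
```

Request:
arm_command(
  rows=[0, 0.05, 0, 0, 0, 0, -0.5, 0, 0.1, 0, 0, 0, 0, -0.5, 0, 0.15, 0, 0, 0, 0, -0.5, 0, 0.15, 0, 0, 0, 0, -0.5],
)

```text
time: 21.83
ee_pos: [0.5129, 0.1905, 0.0893]
tcp_rot: [-90.0, -0.0, 86.9]
wrist_force: [-0.4, -0.2, -0.1]
opening: 0.0492
```

Request:
arm_command(
  rows=[0, 0.05, 0, 0, 0, 0, -0.5, 0, 0.05, 0, 0, 0, 0, -0.5, 0, 0.05, 0, 0, 0, 0, -0.5],
)

```text
time: 22.08
ee_pos: [0.513, 0.1905, 0.089]
tcp_rot: [-90.1, -0.0, 86.9]
wrist_force: [-0.6, -0.4, 3.9]
opening: 0.0491
```

Contact at 4 N. Opening slightly, rising 4.5 mm and regripping.

Request:
arm_command(
  rows=[0, 0, 0, 0, 0, 0, 0.35, 0, 0, 0, 0, 0, 0, 0.35, 0, 0, 0, 0, 0, 0, 0.35, 0, -0.2, 0, 0, 0, 0, 0.35, 0, -0.4, 0, 0, 0, 0, 0.35, 0, -0.4, 0, 0, 0, 0, 0.35, 0, -0.4, 0, 0, 0, 0, 0.35],
)

```text
time: 22.67
ee_pos: [0.5129, 0.1904, 0.0927]
tcp_rot: [-90.0, -0.0, 86.9]
wrist_force: [0.8, -0.2, -0.5]
opening: 0.0575
```

```bash
python3 - <<'E'
from h import *
to(.5127,.190,86.9)
c=cam('wrist','w11.png')
print([at_depth(c,283,v).round(4) for v in (130,170,220,260,300,340)])
E
```

```text
22.6667 [0.51287723 0.1903811  0.09270084] [-9.00192670e+01 -6.12505305e-03  8.68966960e+01] [ 0.7756742  -0.19664526 -0.45225447] 0.05748911850776214
tx,tz cm -0.03901308221473643 0.01563384789824535 turn y -0.0033039505997436436
[array([0.4489, 0.1939, 0.032 ]), array([0.4634, 0.1931, 0.0333]), array([0.4831, 0.192 , 0.0327]), array([0.4999, 0.1911, 0.0329]), array([0.5183, 0.1901, 0.0321]), array([0.5379, 0.1891, 0.0318])]
```

View pics/w11.png

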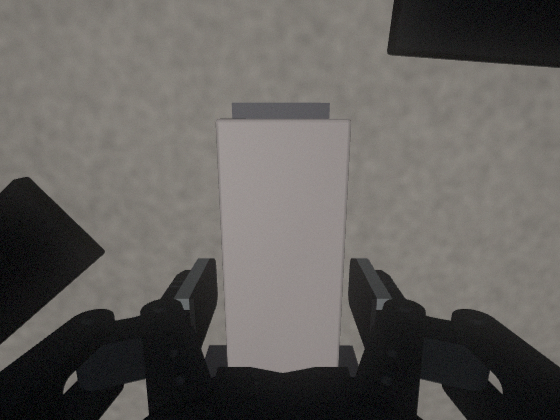

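Request:
arm_command(
  rows=[0, -0.1, 0, 0, 0, 0, 0.35, 0, -0.1, 0, 0, 0, 0, 0.35, 0, -0.1, 0, 0, 0, 0, 0.1, 0, -0.1, 0, 0, 0, 0, -0.1, 0, -0.1, 0, 0, 0, 0, -0.5, 0, -0.1, 0, 0, 0, 0, -0.5, 0, -0.1, 0, 0, 0, 0, -0.5, 0, -0.1, 0, 0, 0, 0, -0.5],
  force=25,
)

```text
time: 23.38
ee_pos: [0.5129, 0.1904, 0.0936]
tcp_rot: [-90.0, -0.0, 86.9]
wrist_force: [0.1, -1.1, 3.3]
opening: 0.0492
```

Request:
arm_command(
  rows=[0, -0.1, 0, 0, 0, 0, -0.5, 0, -0.4, 0, 0, 0, 0, -0.5, 0, -0.9, 0, 0, 0, 0, -0.5, 0, -1.7, 0, 0, 0, 0, -0.5, 0, -2.5, 0, 0, 0, 0, -0.5, 0, -4, 0, 0, 0, 0, -0.5, 0, -6, 0, 0, 0, 0, -0.5, 0, -8, 0, 0, 0, 0, -0.5, 0, -9.5, 0, 0, 0, 0, -0.5, 0, -10.5, 0, 0, 0, 0, -0.5, 0, -10.5, 0, 0, 0, 0, -0.5],
)

```text
time: 24.3
ee_pos: [0.5135, 0.1907, 0.2014]
tcp_rot: [-90.2, -0.1, 86.9]
wrist_force: [0.6, 0.4, -1.7]
opening: 0.049
```

```bash
python3 - <<'E'
from h import *
to(.578,-.199,76.4)
c=cam('wrist','w12.png')
print([at_depth(c,283,v).round(4) for v in (130,170,220,260,300,340)])
E
```

```text
24.3 [0.51352552 0.19068723 0.20137894] [-90.20723143  -0.09051633  86.90117951] [ 0.61824879  0.38522916 -1.65056741] 0.04898430591936174
tx,tz cm -38.56320467353764 -8.54460209792331 turn y 10.501179507672248
[array([0.4498, 0.1942, 0.1397]), array([0.4646, 0.1934, 0.1397]), array([0.4845, 0.1923, 0.1397]), array([0.5018, 0.1914, 0.1392]), array([0.5199, 0.1904, 0.1397]), array([0.5397, 0.1894, 0.1393])]
```

View pics/w12.png

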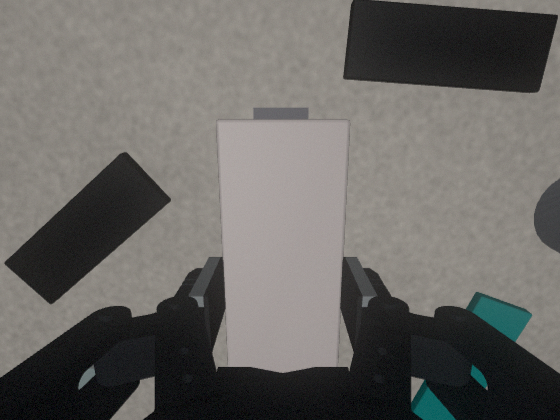

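The slab is held level and now projects about 2 mm below the tips. Carrying it back to the tray.

Request:
arm_command(
  rows=[-1, 0, -0.2, 0, 0.2, 0, -0.5, -3, 0, -0.7, 0, 0.8, 0, -0.5, -6, 0, -1.3, 0, 1.6, 0, -0.5, -9, 0, -2.0, 0, 2.4, 0, -0.5, -12, 0, -2.7, 0, 3.2, 0, -0.5, -15, 0, -3.3, 0, 4.0, 0, -0.5, -18, 0, -4.0, 0, 4.9, 0, -0.5, -21, 0, -4.6, 0, 5.7, 0, -0.5, -24, 0, -5.3, 0, 6.5, 0, -0.5, -27, 0, -6.0, 0, 7.3, 0, -0.5, -30, 0, -6.6, 0, 8.1, 0, -0.5, -32, 0, -7.1, 0, 8.7, 0, -0.5],
)

```text
time: 25.35
ee_pos: [0.5656, -0.136, 0.1969]
tcp_rot: [-89.9, 0.0, 78.1]
wrist_force: [-0.2, 0.4, -2.1]
opening: 0.0493
```

```bash
python3 -c "
from h import *
to(.578,-.199,76.4)"
```

```text
25.35 [ 0.56560014 -0.13603159  0.19689145] [-8.98763637e+01  3.35095321e-02  7.80630138e+01] [-0.18825418  0.42053124 -2.13426091] 0.04928582982015944
tx,tz cm -5.904203025402404 -2.515584199449638 turn y 1.663013782851138
```

Request:
arm_command(
  rows=[-2.5, 0, -1, 0, 0.8, 0, -0.5, -4.8, 0, -2, 0, 1.4, 0, -0.5, -5.9, 0, -2.5, 0, 1.7, 0, -0.5, -5.9, 1.5, -2.5, 0, 1.7, 0, -0.5, -5.9, 4, -2.5, 0, 1.7, 0, -0.5, -5.9, 6.5, -2.5, 0, 1.7, 0, -0.5, -5.9, 9, -2.5, 0, 1.7, 0, -0.5, -5.9, 10.5, -2.5, 0, 1.7, 0, -0.5, -5.9, 11, -2.5, 0, 1.7, 0, -0.5, -5.9, 11, -2.5, 0, 1.7, 0, -0.5, -5.9, 11, -2.5, 0, 1.7, 0, -0.5],
)

```text
time: 26.27
ee_pos: [0.5787, -0.1959, 0.0889]
tcp_rot: [-90.0, -0.0, 76.5]
wrist_force: [1.1, 0.6, -0.5]
opening: 0.0489
```

```bash
python3 - <<'E'
from h import *
to(.578,-.199,76.4)
c=cam('wrist','w13.png')
print([at_depth(c,283,v).round(4) for v in (130,170,220,260,300,340)])
E
```

```text
26.2667 [ 0.57872487 -0.19587772  0.08885162] [-8.99952124e+01 -1.01709812e-05  7.65032635e+01] [ 1.05039534  0.56587295 -0.47546725] 0.048946640929704736
tx,tz cm -0.3205231512823817 -0.0023855396659329727 turn y 0.10326354635608936
[array([ 0.5165, -0.1811,  0.0265]), array([ 0.5309, -0.1846,  0.0271]), array([ 0.55  , -0.1892,  0.028 ]), array([ 0.5669, -0.1932,  0.0272]), array([ 0.5849, -0.1976,  0.0266]), array([ 0.6043, -0.2022,  0.0263])]
```

View pics/w13.png

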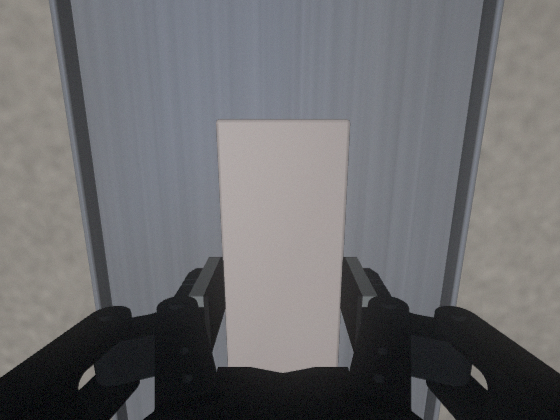

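Aligned inside the tray. 14 mm left to go.

Request:
arm_command(
  rows=[0, 0.4, 0, 0, 0, 0, -0.5, 0, 0.8, 0, 0, 0, 0, -0.5, 0, 1.0, 0, 0, 0, 0, -0.5, 0, 1.15, 0, 0, 0, 0, -0.5, 0, 1.2, 0, 0, 0, 0, -0.5, 0, 1.2, 0, 0, 0, 0, -0.5],
)

```text
time: 26.82
ee_pos: [0.5787, -0.1958, 0.0764]
tcp_rot: [-90.0, -0.0, 76.5]
wrist_force: [-1.0, 0.2, -1.8]
opening: 0.0491
```

Request:
arm_command(
  rows=[0, 0.05, 0, 0, 0, 0, -0.5, 0, 0.1, 0, 0, 0, 0, -0.5, 0, 0.1, 0, 0, 0, 0, -0.5, 0, 0.1, 0, 0, 0, 0, -0.5],
)

```text
time: 27.15
ee_pos: [0.5788, -0.1959, 0.0755]
tcp_rot: [-90.0, 0.0, 76.5]
wrist_force: [-0.5, -0.7, -2.7]
opening: 0.0491
```

Request:
arm_command(
  rows=[0, 0.05, 0, 0, 0, 0, -0.5, 0, 0.08, 0, 0, 0, 0, -0.5, 0, 0.08, 0, 0, 0, 0, -0.5],
)

```text
time: 27.4
ee_pos: [0.5788, -0.1959, 0.0747]
tcp_rot: [-90.0, 0.0, 76.5]
wrist_force: [0.0, -0.6, -1.4]
opening: 0.0493
```

Request:
arm_command(
  rows=[0, 0.05, 0, 0, 0, 0, -0.5, 0, 0.05, 0, 0, 0, 0, -0.5, 0, 0.05, 0, 0, 0, 0, -0.5],
)

```text
time: 27.65
ee_pos: [0.579, -0.1959, 0.0747]
tcp_rot: [-90.0, 0.0, 76.5]
wrist_force: [-1.6, 0.7, 4.1]
opening: 0.0493
```

Contact at exactly the predicted 0.0747 with 4 N, so the slab is resting on the floor. Releasing.

Request:
arm_command(
  rows=[0, 0, 0, 0, 0, 0, 0.2, 0, 0, 0, 0, 0, 0, 0.4, 0, 0, 0, 0, 0, 0, 0.6, 0, 0, 0, 0, 0, 0, 0.6, 0, -0.5, 0, 0, 0, 0, 0.6, 0, -1.5, 0, 0, 0, 0, 0.6, 0, -4, 0, 0, 0, 0, 0.6, 0, -7, 0, 0, 0, 0, 0.6, 0, -10, 0, 0, 0, 0, 0.6, 0, -13, 0, 0, 0, 0, 0.6, 0, -14, 0, 0, 0, 0, 0.6, 0, -14, 0, 0, 0, 0, 0.6],
)

```text
time: 28.65
ee_pos: [0.5798, -0.1962, 0.2186]
tcp_rot: [-90.4, 0.0, 76.5]
wrist_force: [0.1, 0.4, -0.4]
opening: 0.0682
```

Request:
arm_command(
  rows=[0, -2, 2, 0, 0, 0, 0.6, 3, -4, 4, 0, 0, 0, 0.6, 6, -6, 7, 0, 0, 0, 0.6, 9, -8, 10, 0, 0, 0, 0.6, 12, -10, 13, 0, 0, 0, 0.6, 15, -10, 16, 0, 0, 0, 0.6, 18, -10, 18, 0, 0, 0, 0.6, 20, -10, 20, 0, 0, 0, 0.6, 20, -10, 20, 0, 0, 0, 0.6, 20, -10, 20, 0, 0, 0, 0.6],
)

```text
time: 29.48
ee_pos: [0.4302, 0.0467, 0.3137]
tcp_rot: [-90.0, 0.0, 76.7]
wrist_force: [0.4, -0.8, 0.1]
opening: 0.0681
```

```bash
python3 - <<'E'
from h import *
np.set_printoptions(precision=4,suppress=True)
to(.578,-.199,76.4)
c=cam('top','top9.png');cam('scene','s9.png')
for t in ['slab','jar','cup','pot']:
    for r in models.spot_point(t,'top')[:4]:
        u,v=r['location'];print(t,round(r['conf'],2),np.round([u,v]),at_depth(c,u,v))
g=c['pixels'].min(-1);m=(g>112).astype(np.uint8);m[:,:380]=0;m[:165]=0;m[295:]=0;m[:,490:]=0
cs,_=cv2.findContours(m,0,1)
if cs:
    q=max(cs,key=cv2.contourArea)[:,0];w=np.array([at_z(c,u,v,.013)[:2]*1000 for u,v in q],np.float32);print(cv2.minAreaRect(w))
E
```

```text
29.4833 [0.4302 0.0467 0.3137] [-89.9903   0.005   76.7079] [ 0.3539 -0.8471  0.1062] 0.0681417026530981
tx,tz cm -20.51360361698135 -20.033792959386684 turn y 0.3078821655506232
slab 0.83 [325. 254.] [0.5264 0.0284 0.0086]
slab 0.82 [183. 318.] [0.4057 0.3085 0.0097]
slab 0.77 [168. 186.] [0.6711 0.3469 0.0102]
slab 0.68 [434. 223.] [ 0.5868 -0.1944  0.0143]
jar 0.79 [324. 138.] [0.7551 0.027  0.0501]
cup 0.82 [336. 183.] [0.6735 0.0009 0.0027]
pot 0.61 [126. 254.] [0.5292 0.4092 0.0538]
((581.6765747070312, -198.28363037109375), (47.74416732788086, 137.98439025878906), 76.31680297851562)
```

View pics/top9.png

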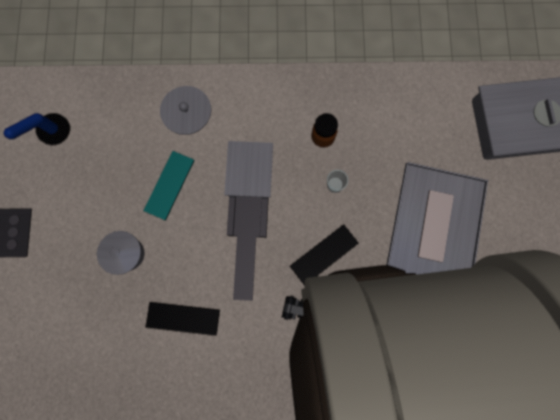

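View pics/s9.png

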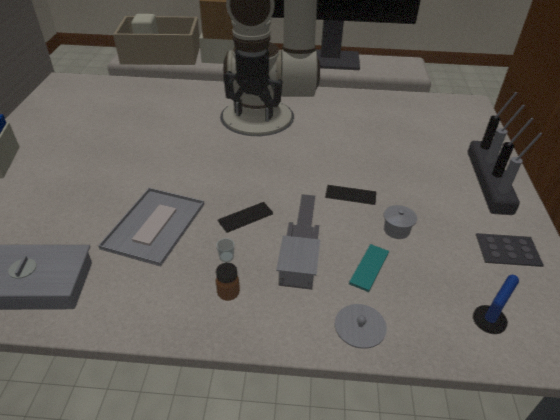

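The slab lies flat and whole in the middle of the tray (top view, (436,226)). The jar (324,130), cup (336,182) and pot (120,253) have not moved, and the arm is clear.

```bash
python3 -c "
from h import *
print(bot.job_done())"
```

```text
the job is handed in; nothing more can be done
None
```

The white slab is out of the dock, lying flat in the middle of the steel tray, and the job is handed in at about 29.5 s of the 64 s allowed.

- **Drag:** I pressed with shut fingertips at roughly 12 to 18 N (limit about 30 N) and dragged the slab until about 98 of its 140 mm was clear of the channel.
- **Regrip:** On the first try at the tray, the fingertips touched the floor while the slab was still about 2.6 mm above it. Instead of letting it drop, I lifted it and set it back on the tongue. There I gripped it about 4 mm higher on its sides and carried it over again.
- **Placing:** The second time the slab met the tray floor at the height I had worked out, with about 4 N of contact. Only then did I open the fingers.

**Last checks:**
- The slab's centre is at about (0.582, -0.198), with the tray's centre at (0.578, -0.199). Its long side is parallel to the tray's long side.
- It shows no visible crack.
- The jar, cup and pot stand where they were, within the measuring error.
- The arm was clear of everything.

The only checks that disagreed were the fingertip height behind the regrip and a 2 mm difference in the dock's position between the top and wrist cameras. I used the wrist camera's value for the dock.

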